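# Lock the bonding clamp with its quarter-turn T-toggle

## Task

The rubber bushes are freshly glued and lie in the bonding clamp under its spring plate. Take the T-toggle out of the small wooden block, feel its cross bar down through the slot of the plate and the narrow keeper slot hidden below it, press it down gently against the springs and turn it a quarter turn clockwise, seen from above, so that it rises into its notch and holds the plate down when you let go. Do not force anything: the keeper may sit several millimetres off to the side, so find its slot by feel, and leave the other things on the desk alone.

Things in the scene. Friction and masses are not known exactly. Their poses are not given: they have to be found in the camera images.
- toggle: T-toggle, a loose quarter-turn fastener, 120 g, 79 mm tall. Origin: centre of the underside of its round steel flange (52 mm diameter, 5 mm thick), z up along its stem. Wing grip above and cross bar below both lie along its x. Below the flange a stem of 8 mm diameter. Half a turn about z makes no difference.
- wing (a point): Place to grip the toggle, 29 mm above its origin: black wing, 34 mm long along x, 12 mm thick along y, from 8 to 42 mm above the origin. Close across the 12 mm. Under it a low hub, 18 mm diameter, up to 9 mm.
- nose (a point): Lowest point of the toggle, 37 mm below its origin, middle of the underside of its cross bar: 26 mm long along x, 8 mm wide along y, its top 31 mm below the origin; the two long bottom edges are chamfered by 0.8 mm at 45 degrees.
- block: Wooden block, 62 x 56 mm, 46 mm high, does not move. Origin: centre of its underside, x along its long side. The toggle stands in a slot (31 x 12 mm, along x) in its top, flange on the top face, bar hanging inside. Lift it straight up by 45 mm to free it.
- clamp: Bonding clamp, fixed to the desk: aluminium base 80 mm along its x, 166 mm along its y, steel spring plate 74 x 144 x 8 mm on four pillars near the corners (pillar tops at 70 mm). Origin: centre of its underside, z up. It is spoilt if the toggle pushes or twists on it with more than 30 N, all contacts added up; a push of 14 N is plenty.
- slot (a point): Centre of the plate's wide clearance slot, 64 mm above the clamp's origin, at the plate's top face when it is up; axes as the clamp. The slot is 36 mm along x and 28 mm along y; the flange cannot pass it.
- keeper_mean (a point): 36 mm above the clamp's origin, at the top face of the 6 mm keeper strip under the plate. Its slot, for the bar lying along x, is 30 mm along x, 10 mm along y, centred at x = 0 but at an unmeasured y of -8.5 to +8.5 mm from here (the keeper is screwed down in adjusting holes and does not move). Slide the bar along y under light pressure until it drops in.
- notch (a point): 30 mm above the clamp's origin: roof of the notch under the keeper, 12 mm wide, for the bar lying along the clamp's y. Ridges 2.5 mm deep beside it: the bar turns only with its top under 27.5 mm (toggle origin under 58.5 mm), clockwise from above; stops block the other way and past the quarter. Keep the bar within 1.5 mm of x = 0. Seated, toggle origin at 61 mm.
- plate (a joint): Spring plate, downward travel in m: 0 up, 0.003 held by the seated toggle, 0.0055 when the bar just clears the ridges, 0.009 at its hard end stop (toggle origin at 55 mm). The springs push up on the flange with about 5 N at 0, 9 N at 0.003, 12 N at 0.0055, 16 N at 0.009.
- microscope_b: Stereo microscope fixed on the desk, between the robot's left and the clamp. In world metres it fills x 0.28 to 0.52, y -0.03 to 0.34 of the desk and is 0.39 m tall: go over it with the fingertips above 0.43 m or round it. Leave alone.
- glue_tube: Tube of glue lying on the desk, 44 x 146 x 31 mm; leave alone.
- dish: Shallow clear dish, 68 mm diameter, 14 mm high; leave alone.
- abrasive: Dark abrasive block, 24 x 60 x 18 mm, lying on the desk; leave alone.
- cups: Stack of paper cups, 69 mm diameter, 114 mm high, at the back; leave alone.
- loose_bush: Small black rubber bush, 20 mm diameter, 12 mm high, on the desk; leave alone.
There are look-alikes about, which are no part of the job. Leave any turquoise look-alike of the toggle alone.

How it is judged:
By the outcome, as a careful person would: the job done as asked, in the order asked, and still so for the second after the job is handed in, with the robot touching nothing.
It also fails if it takes over 72 s, if anything falls off the work surface, if the arm or the gripper's body presses on something with over 40 N, if the wrist force passes 120 N, or if a joint passes its speed limit or range.

## Robot

A 6-joint arm with a two-finger parallel gripper is mounted at the origin on a cart in front of the work surface, level with it; the furniture and walls round the work are solid. World frame = base frame: x ahead of the robot, y to its left, z up, the work surface at z = 0. Lengths are in m, angles in rad, forces in N, time in s.
With the tool pointing down it reaches from about 0.375 to 0.925 m from the base axis. Payload 5.7 kg.
Tool frame: the origin (TCP) lies at the very end of the fingers, on their centre line; the grasp point (between the pads) lies 19 mm behind it; z points along the fingers, y is the line along which they close (so a half turn about z gives the same grasp; the last joint's range is limited). The gripper opens to 85 mm and grips with 20 to 120 N. Pads are 22 mm wide; open, the fingers measure 114 mm over their backs; the gripper's body (76 mm by 85 mm) begins 54 mm behind the grasp point. The pads swing forward as they close: fully open they stand 13 mm farther back than shut.
Start: joints at [-1.405, 0.359, 1.51, -0, 1.272, -0.115], TCP at [0.166, -0.576, 0.231] pointing down, gripper open.
Joint ranges: [-2.97, 2.97], [-1.01, 2.36], [0.21, 2.38], [-0.96, 4.11], [0.2, 2.71], [-2.98, 2.98]. Speed limits (rad/s): [2.39, 2.39, 3.14, 3.14, 3.14, 3.14].

## Interface

Orientations are given as a 3x3 rotation matrix whose columns are the frame's x, y, z axes.
In Python, from cell import manip gives the robot as it stands.
- The arm moves only by the shell command python3 -m creep 'ROWS' [FORCE]. ROWS is JSON, a list of rows, each a list of 7 numbers: the shift along the tool's x, y, z in m, then the turn, a rotation vector about the tool's x, y, z in rad, then the opening, from -1 (shut) to 1 (fully open). A call has 1 to 5 rows; each row is the pose to reach, as a shift and turn from the pose commanded when the call began, along the tool's axes at that moment; what a row does not reach only later rows make up. A row lasts 1/8 s, in which the tool goes at most 62.5 mm and 10.7 degrees, less where a joint would pass 70% of its speed; a pose out of reach is approached as far as the arm can. A call with a gripper value outside its range is refused whole. The fingers move at their own pace and stop on an object; FORCE is the grip in N (left out, the last holds). Time passes only in rows, so rows that repeat a pose let the fingers close. It gives the time, the measured TCP pose, the force, the opening and the grip force at its end, in the units of the state.
- manip.read_state(): the state, without advancing time (a new reading comes with each control period).
- manip.grab_frame(name): name is "side" or "top"; returns a dict with "pixels" (384x512x3 uint8, red, green, blue), "K" (3x3 intrinsics, pixels), "dist_coeffs" ([k1, k2, p1, p2, k3] as OpenCV has them; the pictures are not rectified), "rvec" (rotation vector, rad) and "tvec" (3), from world to camera coordinates, as OpenCV has them. Camera axes: x right, y down, z forward; pixel columns grow to the right and rows downward; lengths in m; the calibration is good to about 2 mm. A picture is of the moment at which its call begins. There is no depth.
- manip.finish_job(): hands the job in; it is judged then, once.
Trained networks look in the newest picture that a camera, given by its name, has taken for a name from the list of things; names that differ only in an ending like _2 or _b are one class to them, and where a whole thing is asked for, a point or a joint stands for the part that bears it (a point fixed in the world has none). Each returns a list of dicts, best first, with "score" (0 to 1); they miss things now and then, are a little off and sometimes report something else, mostly with a low value. They report only what shows in the picture. A call takes as long as a camera call. They do not tell look-alikes from the thing itself.
- manip.search_frame(name, camera): "at" ([x, y, z] in m, in world coordinates, good to about 4 mm: the middle of the surface that is visible of it).
- manip.place_of(name, camera): "at" ([x, y, z] in m, in world coordinates, good to about 4 mm: a listed point, or the origin of a listed thing).
The state is a dict: "time": time; "joints": joint angles; "joint_velocities": joint speeds; "joint_torque": joint torques, N m; "ee_pos": TCP position; "eef_rot": TCP orientation; "force": force on the tool from outside, world axes, zero at the start; "torque": the same for the moment, N m; "width": finger opening in m; "grip_force": force on a finger pad.
Only numpy, scipy, OpenCV 4.12 (cv2) and the standard library are available. Lean on these libraries where they do the work, as an engineer would, in place of code of your own. Each camera call takes 0.05 s, during which the arm holds its last target. There are 200 camera calls.

## Working session

There is one attempt and no reset: what is moved stays moved. The work goes in short steps, Python scripts to look and compute and a shell command to move; the robot and the scene stay as the last step left them, time stands still between calls to the robot, and variables do not carry over. Pictures are saved under pics/ and viewed, at most 10 in all, crops included, and the job is handed in when it is done.

```bash
ls; mkdir -p pics
python3 - <<'E'
from cell import manip
import cv2
s=manip.read_state(); print({k:s[k] for k in('time','ee_pos','eef_rot','force','width')})
for c in('side','top'):
    f=manip.grab_frame(c); cv2.imwrite(f'pics/{c}0.png',f['pixels'][:,:,::-1])
    print(c,f['K'],f['dist_coeffs'],f['rvec'],f['tvec'])
    for n in('toggle','wing','block','clamp','slot','keeper_mean','glue_tube','dish','abrasive','cups','loose_bush'):
        print(n,[(round(d['score'],2),[round(float(v),3) for v in d['at']]) for d in manip.place_of(n,c)][:4])
E
```

```text
pics
{'time': 0.0, 'ee_pos': array([ 0.16616141, -0.57582813,  0.23045185]), 'eef_rot': array([[ 9.60832506e-01,  2.77129565e-01, -3.15681583e-04],
       [ 2.77129677e-01, -9.60830847e-01,  1.79585283e-03],
       [ 1.94367311e-04, -1.81299851e-03, -9.99998338e-01]]), 'force': array([-0.23690023,  0.61508141,  0.26325392]), 'width': 0.08542547904418618}
side [[451.41912962   0.         249.65733794]
 [  0.         451.41912962 188.76596686]
 [  0.           0.           1.        ]] [-0.0596857  0.         0.         0.         0.       ] [ 2.04232085 -0.02822872  0.0460377 ] [-0.50620882  0.02815407  1.35241438]
toggle [(0.48, [0.487, -0.056, 0.053]), (0.45, [0.199, -0.339, 0.036])]
wing [(0.64, [0.198, -0.336, 0.062]), (0.54, [0.489, -0.059, 0.075])]
block [(0.65, [0.485, -0.057, -0.001])]
clamp [(0.82, [0.589, 0.022, -0.001])]
slot [(0.87, [0.59, 0.024, 0.065]), (0.41, [0.555, 0.18, 0.002])]
keeper_mean [(0.61, [0.594, 0.024, 0.035])]
glue_tube [(0.66, [0.781, 0.114, -0.0]), (0.39, [0.555, 0.182, -0.002])]
dish [(0.4, [0.556, 0.181, -0.0])]
abrasive []
cups [(0.68, [0.686, 0.207,
[... 187 characters left out ...]
       0.          0.        ] [ 2.13425861 -2.1880937   0.10884429] [-0.06101454  0.48784541  1.10315422]
toggle [(0.72, [0.197, -0.336, 0.035]), (0.54, [0.488, -0.057, 0.046])]
wing [(0.64, [0.198, -0.338, 0.067]), (0.53, [0.483, -0.058, 0.076])]
block [(0.59, [0.487, -0.06, -0.005])]
clamp [(0.72, [0.591, 0.028, 0.002])]
slot [(0.67, [0.594, 0.024, 0.063])]
keeper_mean [(0.66, [0.595, 0.027, 0.038])]
glue_tube [(0.7, [0.78, 0.117, -0.003])]
dish [(0.57, [0.552, 0.183, 0.001])]
abrasive [(0.53, [0.506, 0.034, -0.005]), (0.27, [0.592, 0.027, 0.001]), (0.24, [0.557, 0.186, -0.001])]
cups [(0.95, [0.686, 0.21, 0.002])]
loose_bush [(0.62, [0.484, -0.06, 0.077]), (0.51, [0.486, 0.074, -0.002])]
```

View pics/side0.png

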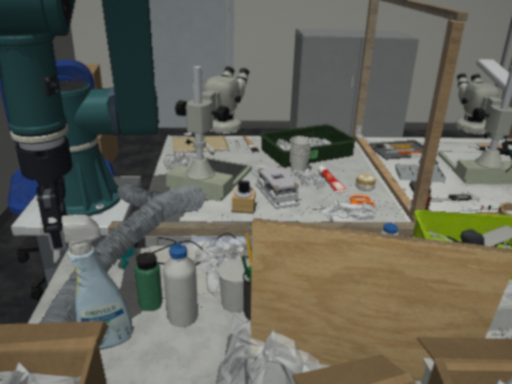

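View pics/top0.png

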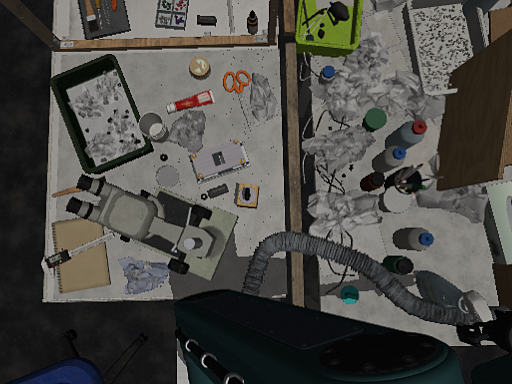

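Run:
```python
import cv2,numpy as np
t=cv2.imread('pics/top0.png')[130:215,180:275]; s=cv2.imread('pics/side0.png')[155:220,220:315]
t=cv2.resize(t,None,fx=8,fy=8,interpolation=cv2.INTER_CUBIC); s=cv2.resize(s,None,fx=8,fy=8,interpolation=cv2.INTER_CUBIC)
cv2.imwrite('pics/tc.png',t[:600]); cv2.imwrite('pics/sc.png',s)
```

```text
(no output)
```

View pics/tc.png

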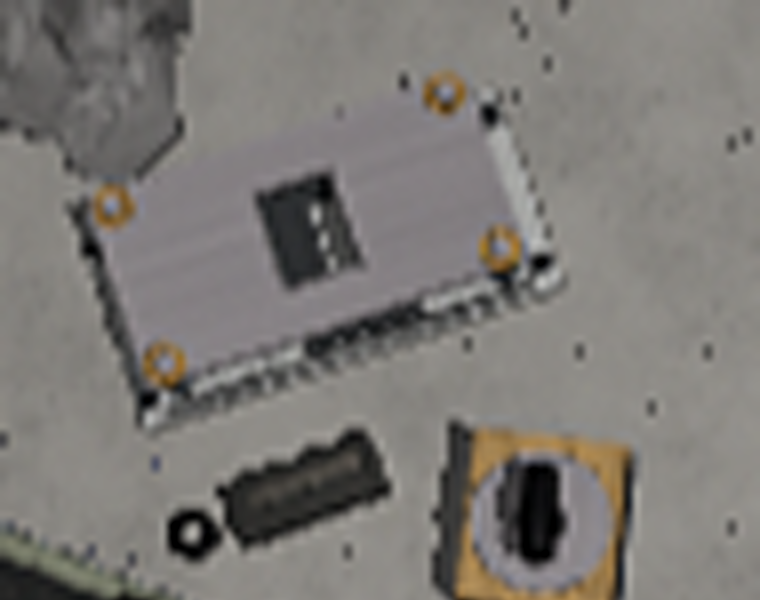

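View pics/sc.png

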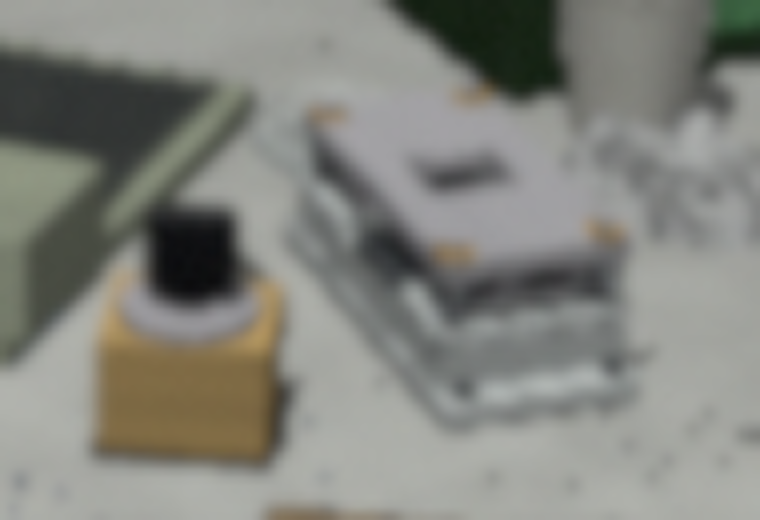

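```bash
cat > h.py <<'E'
import numpy as np,cv2
def cam(f): 
    R=cv2.Rodrigues(np.array(f['rvec']))[0]; return np.array(f['K']),np.array(f['dist_coeffs']),R,np.array(f['tvec']).reshape(3)
def ray(f,p):
    K,d,R,t=cam(f); n=cv2.undistortPoints(np.array([[p]],float),K,d)[0,0]
    r=R.T@np.array([n[0],n[1],1.]); return -R.T@t, r/np.linalg.norm(r)
def plane(f,p,z):
    c,r=ray(f,p); return c+r*(z-c[2])/r[2]
def tri(f,p,g,q):
    A=np.zeros((3,3));b=np.zeros(3);rs=[ray(f,p),ray(g,q)]
    for c,r in rs:
        M=np.eye(3)-np.outer(r,r);A+=M;b+=M@c
    x=np.linalg.solve(A,b); return x,max(np.linalg.norm((np.eye(3)-np.outer(r,r))@(x-c)) for c,r in rs)
def proj(f,X):
    K,d,R,t=cam(f); return cv2.projectPoints(np.array(X,float).reshape(-1,1,3),R,t,K,d)[0][:,0]
E
python3 - <<'E'
from h import *; from cell import manip
t=manip.grab_frame('top');s=manip.grab_frame('side')
T=lambda u,v:((u+.5)/8-.5+180,(v+.5)/8-.5+130); S=lambda u,v:((u+.5)/8-.5+220,(v+.5)/8-.5+155)
print('cams',ray(t,(256,192))[0],ray(s,(256,192))[0])
P=[]
for a,b in(((112,206),(472,97)),((444,93),(605,232)),((500,248),(455,253)),((165,363),(328,113))):
    x,e=tri(t,T(*a),s,S(*b)); p=plane(t,T(*a),.07); P.append(p); print(x.round(4),round(e,4),p.round(4),plane(s,S(*b),.07).round(4))
P=np.array(P); print('ctr',P.mean(0))
for a,b in((0,1),(3,2),):
    d=P[a]-P[b]; print('yaw',np.degrees(np.arctan2(-d[0],d[1])),np.hypot(*d[:2]))
for a,b in((0,3),(1,2)):
    d=P[a]-P[b]; print('yaw',np.degrees(np.arctan2(d[1],d[0])),np.hypot(*d[:2]))
print('slot',tri(t,T(311,229),s,S(463,170)),plane(t,T(311,229),.064))
print('blk',[plane(t,T(*p),.046).round(4) for p in((468,430),(633,452),(622,598))])
print('flange',plane(t,T(545,522),.051),tri(t,T(545,522),s,S(190,303)))
print('wing top',tri(t,T(540,512),s,S(192,212)), [plane(t,T(*p),.088) for p in((540,462),(540,562))])
print('strip',plane(t,(290,200),0),plane(s,(180,228),0),plane(s,(180,222),0.0), plane(s,(390,215),0))
E
python3 -m creep '[[0,0,-0.06,0,0,0,1],[0,0,-0.12,0,0,0,1],[0,0,-0.17,0,0,0,1],[0,0,-0.22,0,0,0,1],[0,0,-0.22,0,0,0,1]]'
```

```text
cams [ 0.36314465 -0.08111768  1.14900437] [ 0.44473142 -1.21089419  0.64962598]
[0.6014 0.0956 0.0617] 0.0 [0.5995 0.0943 0.07  ] [0.5992 0.0772 0.07  ]
[ 0.6393 -0.0244  0.0614] 0.0003 [ 0.6375 -0.0249  0.07  ] [ 0.6361 -0.042   0.07  ]
[ 0.5819 -0.0434  0.0622] 0.0003 [ 0.5807 -0.0437  0.07  ] [ 0.5798 -0.059   0.07  ]
[0.5432 0.0769 0.0632] 0.0004 [0.5424 0.0759 0.07  ] [0.5416 0.0617 0.07  ]
ctr [0.59002773 0.02538526 0.07      ]
yaw 17.664959590402887 0.12505453838507463
yaw 17.73798035206721 0.1255597996454276
yaw 17.851815347080237 0.060011052646585655
yaw 18.33587975738471 0.059854817089888275
slot (array([0.59079341, 0.02403128, 0.0635033 ]), np.float64(0.00011314212712718584)) [0.59057372 0.02398313 0.064     ]
blk [array([ 0.5191, -0.0299,  0.046 ]), array([ 0.5095, -0.0893,  0.046 ]), array([ 0.4569, -0.0839,  0.046 ])]
flange [ 0.48441957 -0.05706165  0.051     ] (array([ 0.48489476, -0.05700726,  0.04877857]), np.float64(0.00022850220389830154))
wing top (array([ 0.48478931, -0.05613314,  0.0848099 ]), np.float64(0.0005645631297329475)) [array([ 0.50130209, -0.05661532,  0.088     ]), array([ 0.46647626, -0.05582823,  0.088     ])]
strip [ 0.47123118 -0.18209563  0.        ] [ 0.3119002  -0.17072911  0.        ] [ 0.30891061 -0.13959804  0.        ] [ 0.90943655 -0.10528584  0.        ]
time: 1.92
ee_pos: [0.1666, -0.5783, 0.4565]
eef_rot: [[0.961, 0.277, 0.002], [0.277, -0.961, -0.009], [-0.001, 0.009, -1.0]]
force: [-0.4, 0.2, -0.7]
width: 0.0856
grip_force: 0.0
```

```bash
python3 -m creep '[[0.04,-0.037,0,0,0,0,0.1],[0.08,-0.073,0,0,0,0,0.1],[0.12,-0.11,0,0,0,0,0.1],[0.16,-0.147,0,0,0,0,0.1],[0.2,-0.183,0,0,0,0,0.1]]'
python3 -m creep '[[0.04,-0.037,0,0,0,0,0.1],[0.08,-0.073,0,0,0,0,0.1],[0.12,-0.11,0,0,0,0,0.1],[0.16,-0.147,0,0,0,0,0.1],[0.2,-0.183,0,0,0,0,0.1]]'
python3 -m creep '[[0.025,-0.023,0,0,0,0.12,0.1],[0.05,-0.046,0,0,0,0.24,0.1],[0.05,-0.046,0,0,0,0.37,0.1],[0.05,-0.046,0,0,0,0.37,0.1]]'
python3 -c "
from cell import manip
print(manip.read_state()['joints'])"
```

```text
time: 2.55
ee_pos: [0.3081, -0.3432, 0.4502]
eef_rot: [[0.961, 0.277, -0.001], [0.277, -0.961, 0.001], [-0.0, -0.002, -1.0]]
force: [-0.2, 0.3, 0.4]
width: 0.0469
grip_force: 0.0
time: 3.18
ee_pos: [0.4494, -0.1121, 0.4503]
eef_rot: [[0.961, 0.277, -0.001], [0.277, -0.961, 0.0], [-0.001, -0.001, -1.0]]
force: [1.6, -0.9, 0.2]
width: 0.0466
grip_force: 0.0
time: 3.68
ee_pos: [0.4841, -0.0555, 0.4502]
eef_rot: [[0.996, -0.087, -0.002], [-0.087, -0.996, 0.0], [-0.002, -0.0, -1.0]]
force: [-0.6, -0.6, -0.2]
width: 0.0471
grip_force: 0.0
[-2.55878037e-01  6.30283720e-02  1.37435484e+00 -4.38235621e-05
  1.70620194e+00  1.40203188e+00]
```

```bash
python3 -m creep '[[0.001,0.0015,0.06,0,0,0,0.1],[0.001,0.0015,0.12,0,0,0,0.1],[0.001,0.0015,0.18,0,0,0,0.1],[0.001,0.0015,0.24,0,0,0,0.1],[0.001,0.0015,0.28,0,0,0,0.1]]'
python3 -m creep '[[0,0,0.03,0,0,0,0.1],[0,0,0.05,0,0,0,0.1],[0,0,0.05,0,0,0,0.1]]'
python3 - <<'E'
from h import *; from cell import manip
t=manip.grab_frame('top');s=manip.grab_frame('side')
a=t['pixels'][130:215,180:275,::-1];b=s['pixels'][130:215,200:295,::-1]
o=np.hstack([cv2.resize(i,None,fx=4,fy=4,interpolation=2) for i in(a,b)]);cv2.imwrite('pics/d1.png',o)
E
```

```text
time: 4.3
ee_pos: [0.4832, -0.0575, 0.1684]
eef_rot: [[0.996, -0.087, -0.003], [-0.087, -0.996, 0.001], [-0.003, -0.001, -1.0]]
force: [0.4, -0.1, -0.1]
width: 0.0469
grip_force: 0.0
time: 4.68
ee_pos: [0.4835, -0.0575, 0.1198]
eef_rot: [[0.996, -0.088, -0.004], [-0.088, -0.996, 0.001], [-0.004, -0.001, -1.0]]
force: [-0.2, 0.2, -0.3]
width: 0.0468
grip_force: 0.0
```

View pics/d1.png

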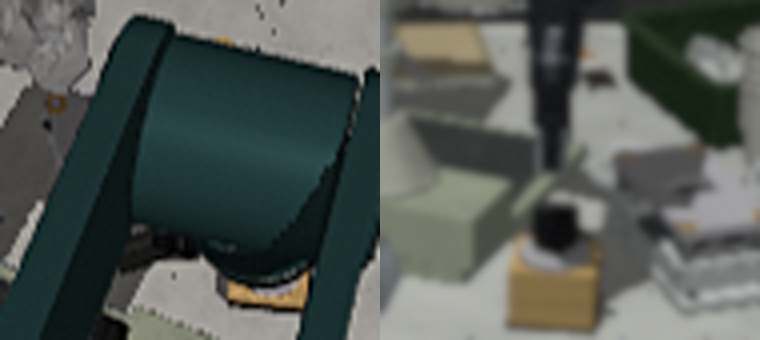

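Run:
```python
from h import *; from cell import manip
s=manip.grab_frame('side')
o=np.array([200,130])
for X in((.4835,-.0575,.1198),(.4835,-.0575,.17),(.485,-.0565,.088),(.485,-.0565,.055)): print((((proj(s,X)[0]-o)+.5)*4-.5+np.array([380,0])).round(1))
b=cv2.resize(s['pixels'][150:195,225:275,::-1],None,fx=12,fy=12,interpolation=2);cv2.imwrite('pics/d2.png',b)
```

```text
[553.9 162. ]
[554.9  95.8]
[555.3 202. ]
[554.7 243.3]
```

View pics/d2.png

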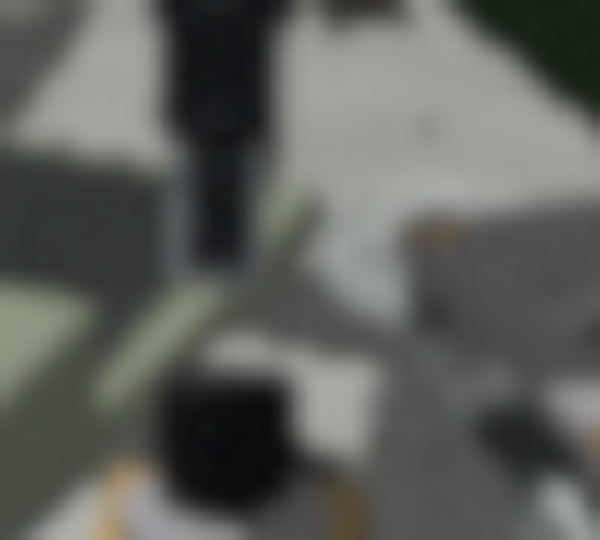

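```bash
python3 -m creep '[[0.002,0,0.03,0,0,0,0.1],[0.002,0,0.05,0,0,0,0.1],[0.002,0,0.0615,0,0,0,0.1],[0.002,0,0.0615,0,0,0,0.1]]'
python3 -m creep '[[0,0,0,0,0,0,-0.3],[0,0,0,0,0,0,-0.5],[0,0,0,0,0,0,-0.6],[0,0,0,0,0,0,-1],[0,0,0,0,0,0,-1]]' 40
python3 -m creep '[[0,0,0,0,0,0,-1],[0,0,0,0,0,0,-1],[0,0,0,0,0,0,-1]]' 60
```

```text
time: 5.32
ee_pos: [0.4873, -0.0577, 0.0599]
eef_rot: [[0.996, -0.089, -0.0], [-0.089, -0.996, 0.0], [-0.0, -0.0, -1.0]]
force: [-0.3, -0.8, 0.4]
width: 0.0468
grip_force: 0.0
time: 5.95
ee_pos: [0.4877, -0.0578, 0.0603]
eef_rot: [[0.996, -0.089, 0.001], [-0.089, -0.996, -0.0], [0.001, 0.0, -1.0]]
force: [-1.0, 0.8, 6.3]
width: 0.0113
grip_force: 40.0
time: 6.32
ee_pos: [0.4877, -0.0577, 0.0603]
eef_rot: [[0.996, -0.089, 0.001], [-0.089, -0.996, -0.0], [0.001, 0.0, -1.0]]
force: [0.1, 0.2, 6.6]
width: 0.0114
grip_force: 59.6
```

```bash
python3 -m creep '[[0,0,-0.012,0,0,0,-1],[0,0,-0.03,0,0,0,-1],[0,0,-0.06,0,0,0,-1],[0,0,-0.085,0,0,0,-1],[0,0,-0.085,0,0,0,-1]]'
python3 - <<'E'
from h import *; from cell import manip
t=manip.grab_frame('top');s=manip.grab_frame('side')
a=t['pixels'][130:215,180:275,::-1];b=s['pixels'][130:215,200:295,::-1]
o=np.hstack([cv2.resize(i,None,fx=4,fy=4,interpolation=2) for i in(a,b)]);cv2.imwrite('pics/d3.png',o)
st=manip.read_state();print(st['ee_pos'],st['force'],st['torque'])
o=np.array([200,130]);e=st['ee_pos']
for dz in(-.0143,-.0513): print((((proj(s,e+[0,0,dz])[0]-o)+.5)*4-.5+np.array([380,0])).round(1))
E
```

```text
time: 6.95
ee_pos: [0.4888, -0.058, 0.1468]
eef_rot: [[0.996, -0.089, 0.004], [-0.089, -0.996, -0.001], [0.004, 0.001, -1.0]]
force: [-0.6, -0.0, -1.8]
width: 0.0113
grip_force: 58.6
[ 0.48702372 -0.0575526   0.14468286] [ 0.07780651  0.28573078 -1.92235584] [ 0.00607126 -0.00103621 -0.03314028]
[559.1 148.3]
[558.3 195.9]
```

View pics/d3.png

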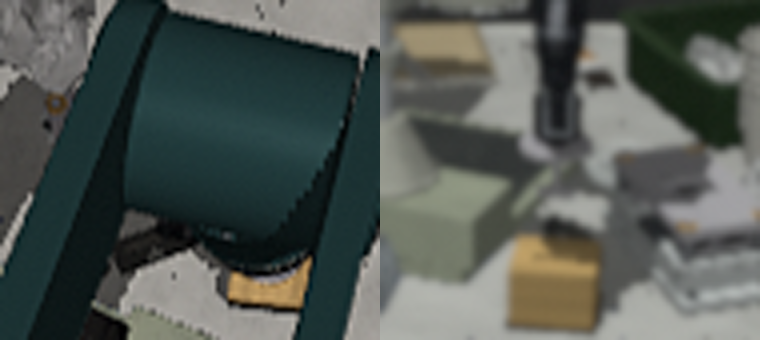

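Run:
```python
from h import *; from cell import manip
s=manip.grab_frame('side')
b=cv2.resize(s['pixels'][145:190,220:270,::-1],None,fx=12,fy=12,interpolation=2);b=cv2.convertScaleAbs(b,alpha=1.5);cv2.imwrite('pics/d4.png',b)
e=manip.read_state()['ee_pos'];print(e)
for dz in(0,-.0143,-.0513): print((((proj(s,e+[0,0,dz])[0]-[220,145])+.5)*12-.5).round(1))
```

```text
[ 0.48650743 -0.05745343  0.14412661]
[297.1 211.6]
[296.1 267.7]
[293.8 410.5]
```

View pics/d4.png

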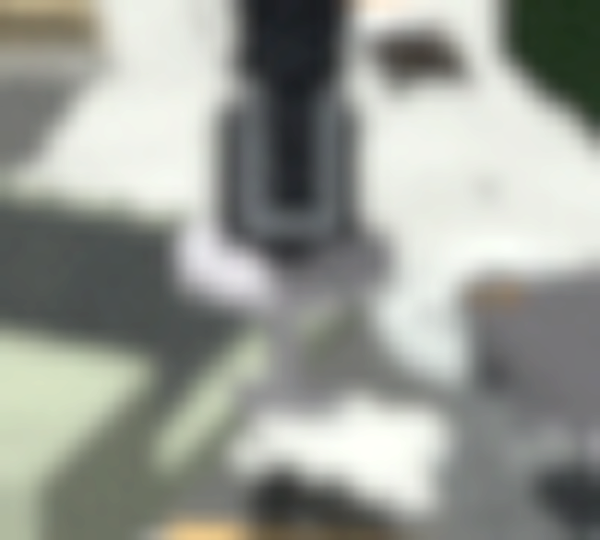

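```bash
python3 -m creep '[[0.03,-0.028,0,0,0,-0.12,-1],[0.06,-0.056,0,0,0,-0.24,-1],[0.085,-0.08,0,0,0,-0.36,-1],[0.097,-0.0912,0,0,0,-0.4,-1],[0.097,-0.0912,0,0,0,-0.4,-1]]'
python3 -m creep '[[0,0,0,0,0,0,-1],[0,0,0,0,0,0,-1],[0,0,0,0,0,0,-1]]'
python3 - <<'E'
from h import *; from cell import manip
st=manip.read_state();e=st['ee_pos'];print(st['joints'],st['force'],e)
s=manip.grab_frame('side')
b=cv2.resize(s['pixels'][140:200,240:310,::-1],None,fx=10,fy=10,interpolation=2);b=cv2.convertScaleAbs(b,alpha=1.5);cv2.imwrite('pics/d5.png',b)
for X in(e,e-[0,0,.0143],e-[0,0,.0513],(.5905,.0245,.064)): print((((proj(s,X)[0]-[240,140])+.5)*10-.5).round(1))
E
```

```text
time: 7.72
ee_pos: [0.5917, 0.0248, 0.1438]
eef_rot: [[0.952, 0.306, -0.002], [0.306, -0.952, -0.0], [-0.002, -0.001, -1.0]]
force: [-0.2, -0.4, -1.8]
width: 0.0109
grip_force: 58.7
time: 8.1
ee_pos: [0.5915, 0.024, 0.145]
eef_rot: [[0.952, 0.305, -0.0], [0.305, -0.952, -0.0], [-0.0, -0.0, -1.0]]
force: [-0.2, 0.1, -0.7]
width: 0.0106
grip_force: 58.6
[-7.61482850e-02  4.35864753e-01  1.62407130e+00 -2.99457119e-05
  1.08182822e+00  1.18494989e+00] [-0.15508152  0.10435709 -0.6600537 ] [0.59151189 0.02396048 0.14498806]
[394.2 113.9]
[391.8 158.6]
[385.7 272.2]
[377.5 360.6]
```

View pics/d5.png

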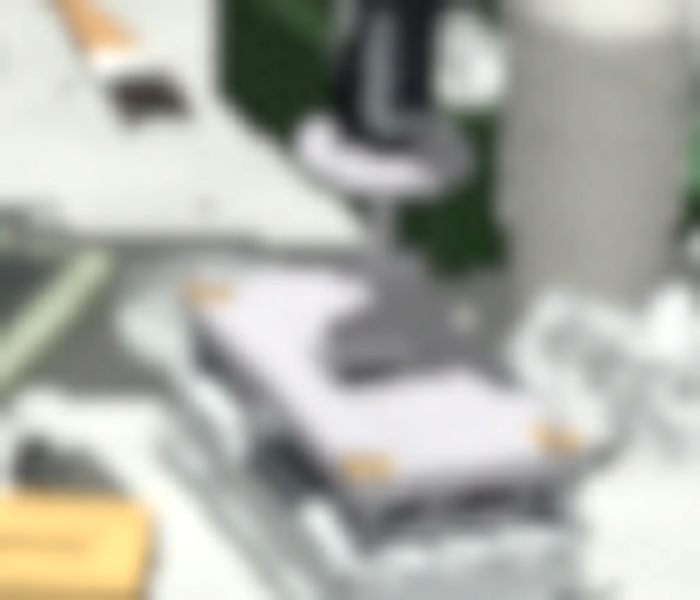

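```bash
python3 -m creep '[[0,0.003,0.015,0,0,0,-1],[0,0.003,0.03,0,0,0,-1],[0,0.003,0.04,0,0,0,-1],[0,0.003,0.05,0,0,0,-1],[0,0.003,0.05,0,0,0,-1]]'
python3 -m creep '[[0,0,0.002,0,0,0,-1],[0,0,0.004,0,0,0,-1],[0,0,0.006,0,0,0,-1],[0,0,0.006,0,0,0,-1]]'
```

```text
time: 8.78
ee_pos: [0.5922, 0.0218, 0.0937]
eef_rot: [[0.952, 0.306, -0.002], [0.306, -0.952, 0.0], [-0.002, -0.001, -1.0]]
force: [0.9, 0.2, -0.8]
width: 0.0109
grip_force: 58.7
time: 9.28
ee_pos: [0.5929, 0.0217, 0.0888]
eef_rot: [[0.952, 0.306, -0.0], [0.306, -0.952, 0.0], [-0.0, -0.0, -1.0]]
force: [0.2, -0.6, -1.5]
width: 0.0111
grip_force: 58.7
```

```bash
python3 -m creep '[[0,0,0.001,0,0,0,-1],[0,0,0.002,0,0,0,-1],[0,0,0.002,0,0,0,-1]]'
python3 -m creep '[[0,0,0.001,0,0,0,-1],[0,0,0.0015,0,0,0,-1],[0,0,0.0015,0,0,0,-1]]'
```

```text
time: 9.65
ee_pos: [0.5932, 0.0217, 0.0875]
eef_rot: [[0.952, 0.306, 0.001], [0.306, -0.952, 0.0], [0.001, 0.0, -1.0]]
force: [-1.3, -0.3, 5.5]
width: 0.0108
grip_force: 59.6
time: 10.02
ee_pos: [0.5934, 0.0217, 0.0873]
eef_rot: [[0.952, 0.306, 0.001], [0.306, -0.952, -0.0], [0.001, 0.0, -1.0]]
force: [-3.9, 1.5, 16.1]
width: 0.011
grip_force: 61.4
```

```bash
python3 -m creep '[[0,0,-0.001,0,0,0,-1],[0,0.0008,-0.001,0,0,0,-1],[0,0.0016,-0.001,0,0,0,-1],[0,0.0024,-0.001,0,0,0,-1],[0,0.003,-0.001,0,0,0,-1]]'
python3 -m creep '[[0,0.001,0,0,0,0,-1],[0,0.002,0,0,0,0,-1],[0,0.003,0,0,0,0,-1]]'
```

```text
time: 10.65
ee_pos: [0.5937, 0.0204, 0.0874]
eef_rot: [[0.952, 0.305, 0.0], [0.305, -0.952, 0.003], [0.001, -0.003, -1.0]]
force: [-3.0, 4.9, 9.5]
width: 0.0109
grip_force: 60.3
time: 11.02
ee_pos: [0.5947, 0.016, 0.0862]
eef_rot: [[0.952, 0.306, -0.0], [0.306, -0.952, 0.0], [-0.0, -0.0, -1.0]]
force: [-1.0, 1.3, 0.4]
width: 0.0107
grip_force: 58.8
```

```bash
python3 -m creep '[[0,0,0.001,0,0,0,-1],[0,0,0.002,0,0,0,-1],[0,0,0.002,0,0,0,-1]]'
python3 -c "
from cell import manip
s=manip.read_state();print(s['ee_pos'],s['force'],s['torque'])"
```

```text
time: 11.4
ee_pos: [0.5945, 0.016, 0.0839]
eef_rot: [[0.952, 0.306, -0.001], [0.306, -0.952, 0.0], [-0.001, -0.0, -1.0]]
force: [-0.5, 2.0, -1.6]
width: 0.0112
grip_force: 58.7
[0.59450643 0.01604538 0.08392293] [-0.45890786  1.95425551 -1.62721258] [ 0.33906604  0.04378811 -0.02209765]
```

```bash
python3 -m creep '[[0,-0.0004,0.001,0,0,0,-1],[0,-0.0004,0.002,0,0,0,-1],[0,-0.0004,0.003,0,0,0,-1],[0,-0.0004,0.004,0,0,0,-1],[0,-0.0004,0.004,0,0,0,-1]]'
python3 -m creep '[[0,0,0.001,0,0,0,-1],[0,0,0.002,0,0,0,-1],[0,0,0.002,0,0,0,-1]]'
```

```text
time: 12.02
ee_pos: [0.5947, 0.0163, 0.0802]
eef_rot: [[0.952, 0.306, -0.0], [0.306, -0.952, -0.0], [-0.0, 0.0, -1.0]]
force: [-0.5, 0.9, -0.5]
width: 0.0108
grip_force: 58.6
time: 12.4
ee_pos: [0.5948, 0.0163, 0.0784]
eef_rot: [[0.952, 0.306, 0.0], [0.306, -0.952, 0.0], [0.0, 0.0, -1.0]]
force: [-0.3, 0.4, 0.6]
width: 0.0111
grip_force: 58.8
```

```bash
python3 -m creep '[[0,0,0.0015,0,0,0,-1],[0,0,0.003,0,0,0,-1],[0,0,0.0045,0,0,0,-1],[0,0,0.0045,0,0,0,-1]]'
python3 -m creep '[[0,0,0.001,0,0,0,-1],[0,0,0.002,0,0,0,-1],[0,0,0.003,0,0,0,-1],[0,0,0.003,0,0,0,-1],[0,0,0.003,0,0,0,-1]]'
```

```text
time: 12.9
ee_pos: [0.5948, 0.0163, 0.0746]
eef_rot: [[0.952, 0.306, 0.0], [0.306, -0.952, -0.0], [0.0, 0.0, -1.0]]
force: [-2.3, 0.4, 8.4]
width: 0.0105
grip_force: 60.0
time: 13.52
ee_pos: [0.5948, 0.0163, 0.0721]
eef_rot: [[0.952, 0.306, 0.001], [0.306, -0.952, -0.0], [0.001, 0.0, -1.0]]
force: [-3.9, -0.3, 10.7]
width: 0.0112
grip_force: 60.4
```

```bash
python3 -m creep '[[0,0,0.0012,0,0,0,-1],[0,0,0.0012,0,0,0,-1],[0,0,0.0012,0,0,0,-1]]'
python3 -m creep '[[0,0,0,0,0,0.07,-1],[0,0.0001,0,0,0,0.14,-1],[0,0.0002,0,0,0,0.2,-1],[0,0.0002,0,0,0,0.2,-1]]'
python3 -c "
from cell import manip
s=manip.read_state();print(s['ee_pos'],s['force'],s['torque'],s['joints'][5])"
```

```text
time: 13.9
ee_pos: [0.5948, 0.0163, 0.071]
eef_rot: [[0.952, 0.306, 0.001], [0.306, -0.952, -0.0], [0.001, 0.0, -1.0]]
force: [-3.9, 1.0, 13.4]
width: 0.0109
grip_force: 60.6
time: 14.4
ee_pos: [0.596, 0.0162, 0.0713]
eef_rot: [[0.994, 0.11, 0.003], [0.11, -0.994, 0.0], [0.003, 0.0, -1.0]]
force: [-1.5, 0.6, 12.1]
width: 0.0108
grip_force: 60.7
[0.59598778 0.01624114 0.07128498] [-1.46125517  0.63701435 12.06102318] [ 0.13967742  0.39788217 -0.09924535] 1.3717118534373407
```

```bash
python3 -m creep '[[0,0.0001,0,0,0,0.1,-1],[0,0.0002,0,0,0,0.2,-1],[-0.0001,0.0003,0,0,0,0.3,-1],[-0.0001,0.0003,0,0,0,0.3,-1],[-0.0001,0.0003,0,0,0,0.3,-1]]'
python3 -c "
from cell import manip
s=manip.read_state();print(s['ee_pos'],s['force'],s['torque'],s['joints'][5])"
```

```text
time: 15.02
ee_pos: [0.597, 0.0161, 0.0715]
eef_rot: [[0.982, -0.188, 0.005], [-0.188, -0.982, 0.0], [0.005, -0.001, -1.0]]
force: [-0.3, 1.1, 11.8]
width: 0.0111
grip_force: 60.5
[0.59695859 0.01605082 0.07151858] [-0.33838963  1.05902535 11.78880689] [ 0.18486139  0.21368902 -0.07732025] 1.670646442150053
```

```bash
python3 -m creep '[[-0.001,0.0005,0,0,0,0.05,-1],[-0.0018,0.001,0,0,0,0.1,-1],[-0.0018,0.001,0,0,0,0.1,-1],[-0.0018,0.001,0,0,0,0.1,-1]]'
python3 -c "
from cell import manip
s=manip.read_state();print(s['ee_pos'],s['force'],s['torque'],s['joints'])"
```

```text
time: 15.52
ee_pos: [0.5966, 0.0156, 0.0719]
eef_rot: [[0.958, -0.286, 0.008], [-0.286, -0.958, 0.001], [0.007, -0.003, -1.0]]
force: [2.7, 2.7, 10.4]
width: 0.0111
grip_force: 60.4
[0.59664701 0.01564991 0.07192034] [ 2.70198876  2.70747313 10.35194944] [ 0.61320752 -0.36634852 -0.03870327] [-9.03414659e-02  5.30515849e-01  1.68047298e+00  1.73224806e-03
  9.22870698e-01  1.76905982e+00]
```

```bash
python3 -m creep '[[0.001,-0.0007,0.0005,0,0,0,-1],[0.0012,-0.0008,0.001,0,0,0,-1],[0.0012,-0.0008,0.001,0,0,0,-1]]'
python3 -c "
from cell import manip
s=manip.read_state();print(s['ee_pos'],s['force'],s['torque'])"
```

```text
time: 15.9
ee_pos: [0.5967, 0.0157, 0.071]
eef_rot: [[0.958, -0.285, 0.005], [-0.285, -0.958, 0.0], [0.005, -0.002, -1.0]]
force: [-0.8, 1.7, 14.3]
width: 0.011
grip_force: 61.2
[0.59672965 0.01573549 0.07097818] [-0.84970554  1.71761626 14.34119479] [ 0.26601918  0.27020137 -0.00950487]
```

```bash
python3 -m creep '[[0,0,0,0,0,0.1,-1],[0,0,0,0,0,0.2,-1],[0,0,0,0,0,0.3,-1],[0,0,0,0,0,0.3,-1]]'
python3 -c "
from cell import manip
s=manip.read_state();print(s['ee_pos'],s['force'],s['torque'],s['joints'][5])"
```

```text
time: 16.4
ee_pos: [0.5974, 0.0157, 0.0711]
eef_rot: [[0.831, -0.557, 0.007], [-0.557, -0.831, 0.0], [0.006, -0.004, -1.0]]
force: [1.2, 1.6, 12.7]
width: 0.0111
grip_force: 60.8
[0.59744174 0.01571294 0.07106792] [ 1.16546523  1.56713935 12.67439767] [ 0.2695215   0.02287632 -0.08085737] 2.071081759658847
```

```bash
python3 -m creep '[[-0.0005,0.0006,0,0,0,0.08,-1],[-0.0009,0.0012,0.0002,0,0,0.16,-1],[-0.0009,0.0012,0.0003,0,0,0.24,-1],[-0.0009,0.0012,0.0003,0,0,0.3,-1],[-0.0009,0.0012,0.0003,0,0,0.3,-1]]'
python3 -c "
from cell import manip
s=manip.read_state();print(s['ee_pos'],s['force'],s['torque'],s['joints'][5])"
```

```text
time: 17.02
ee_pos: [0.5973, 0.0153, 0.0711]
eef_rot: [[0.629, -0.777, 0.009], [-0.777, -0.629, 0.0], [0.006, -0.007, -1.0]]
force: [3.2, 1.3, 13.6]
width: 0.0111
grip_force: 60.8
[0.59729098 0.01529782 0.07112403] [ 3.22660329  1.28728892 13.58010721] [ 0.47345979 -0.31483788  0.02671546] 2.3694977742315744
```

```bash
python3 -m creep '[[0,0,0,0,0,0.08,-1],[0,0,0,0,0,0.16,-1],[0,0,0,0,0,0.24,-1],[0,0,0,0,0,0.3,-1],[0,0,0,0,0,0.3,-1]]'
python3 -c "
from cell import manip
s=manip.read_state();print(s['ee_pos'],s['force'],s['torque'],s['joints'][5])"
```

```text
time: 17.65
ee_pos: [0.5973, 0.0152, 0.0711]
eef_rot: [[0.372, -0.928, 0.009], [-0.928, -0.372, 0.0], [0.003, -0.008, -1.0]]
force: [3.0, 2.0, 12.9]
width: 0.0114
grip_force: 60.8
[0.59725181 0.01521773 0.07112811] [ 2.96545954  2.04602988 12.91888538] [ 0.38405688 -0.30772041  0.05905093] 2.6694409205496523
```

```bash
python3 -m creep '[[0,0,0,0,0,0.03,-1],[0,0,0,0,0,0.06,-1],[0,0,0,0,0,0.07,-1],[0,0,0,0,0,0.07,-1]]'
python3 -m creep '[[0,0,-0.0007,0,0,0,-1],[0,0,-0.0014,0,0,0,-1],[0,0,-0.002,0,0,0,-1],[0,0,-0.002,0,0,0,-1]]'
python3 -c "
from cell import manip
s=manip.read_state();print(s['ee_pos'],s['force'],s['torque'],s['joints'][5])"
```

```text
time: 18.15
ee_pos: [0.5969, 0.0152, 0.0711]
eef_rot: [[0.307, -0.952, 0.008], [-0.952, -0.307, -0.0], [0.003, -0.008, -1.0]]
force: [1.6, 1.2, 13.0]
width: 0.011
grip_force: 60.9
time: 18.65
ee_pos: [0.5969, 0.0152, 0.0726]
eef_rot: [[0.307, -0.952, 0.008], [-0.952, -0.307, -0.0], [0.003, -0.008, -1.0]]
force: [3.2, 0.8, 9.9]
width: 0.011
grip_force: 60.2
[0.59690449 0.01518853 0.07262851] [3.23739845 0.82079685 9.91381545] [ 0.21589425 -0.44683262  0.11670097] 2.738771116157847
```

```bash
python3 -m creep '[[0,0,-0.0007,0,0,0,-1],[0,0,-0.0014,0,0,0,-1],[0,0,-0.002,0,0,0,-1],[0,0,-0.002,0,0,0,-1]]'
python3 -c "
from cell import manip
s=manip.read_state();print(s['ee_pos'],s['force'],s['torque'],s['joints'][5])"
```

```text
time: 19.15
ee_pos: [0.5968, 0.0152, 0.0744]
eef_rot: [[0.306, -0.952, 0.008], [-0.952, -0.307, 0.0], [0.002, -0.008, -1.0]]
force: [4.7, 1.1, 7.9]
width: 0.0109
grip_force: 60.0
[0.59678732 0.01520491 0.07440912] [4.74230726 1.11856003 7.87811537] [ 0.30041609 -0.48151058  0.04579308] 2.738805905737793
```

```bash
python3 -m creep '[[0,-0.001,-0.0004,0,0,0,-1],[0,-0.002,-0.0008,0,0,0,-1],[0,-0.002,-0.0012,0,0,0,-1],[0,-0.002,-0.0012,0,0,0,-1]]'
python3 -m creep '[[0,0,-0.0005,0,0,0,-1],[0,0,-0.001,0,0,0,-1],[0,0,-0.001,0,0,0,-1]]'
python3 -c "
from cell import manip
s=manip.read_state();print(s['ee_pos'],s['force'],s['torque'],s['joints'][5])"
```

```text
time: 19.65
ee_pos: [0.5969, 0.0153, 0.075]
eef_rot: [[0.307, -0.952, 0.005], [-0.952, -0.307, -0.001], [0.002, -0.004, -1.0]]
force: [1.2, -0.7, 8.2]
width: 0.0111
grip_force: 59.9
time: 20.02
ee_pos: [0.5968, 0.0153, 0.0754]
eef_rot: [[0.307, -0.952, 0.004], [-0.952, -0.307, -0.001], [0.002, -0.004, -1.0]]
force: [5.4, -2.5, 4.5]
width: 0.0112
grip_force: 59.6
[0.59680005 0.01530064 0.0753923 ] [ 5.4232639  -2.48715333  4.51220885] [-0.2452583  -0.76562122  0.02073366] 2.7402226704078876
```

```bash
python3 -m creep '[[0,-0.001,-0.0003,0,0,0,-1],[0.0005,-0.002,-0.0006,0,0,0,-1],[0.001,-0.0025,-0.0006,0,0,0,-1],[0.001,-0.0025,-0.0006,0,0,0,-1]]'
python3 -c "
from cell import manip
s=manip.read_state();print(s['ee_pos'],s['force'],s['torque'],s['joints'][5])"
```

```text
time: 20.52
ee_pos: [0.5968, 0.0154, 0.0754]
eef_rot: [[0.307, -0.952, -0.001], [-0.952, -0.307, -0.0], [-0.0, 0.001, -1.0]]
force: [0.0, -2.6, 7.7]
width: 0.0112
grip_force: 60.0
[0.59679113 0.01537357 0.07535535] [ 0.04073635 -2.58692875  7.73388293] [-0.42968138 -0.18605454 -0.00331303] 2.7403829957072494
```

```bash
python3 -m creep '[[0.0007,0,-0.0004,0,0,0,-1],[0.0015,-0.0008,-0.0008,0,0,0,-1],[0.0015,-0.0008,-0.0008,0,0,0,-1]]'
python3 -m creep '[[0,0,0,0,0,0,-0.72],[0,0,0,0,0,0,-0.65],[0,0,0,0,0,0,-0.5],[0,0,0,0,0,0,-0.3],[0,0,0,0,0,0,0.1]]' 20
python3 -m creep '[[0,0,0,0,0,0,0.1],[0,0,0,0,0,0,0.1]]'
python3 -c "
from cell import manip
s=manip.read_state();print(s['ee_pos'],s['force'],s['torque'],s['joints'][5])"
```

```text
time: 20.9
ee_pos: [0.5969, 0.0152, 0.0754]
eef_rot: [[0.306, -0.952, -0.003], [-0.952, -0.306, 0.001], [-0.002, 0.003, -1.0]]
force: [-2.4, 3.6, 3.8]
width: 0.0111
grip_force: 59.5
time: 21.52
ee_pos: [0.5986, 0.0142, 0.0759]
eef_rot: [[0.306, -0.952, 0.0], [-0.952, -0.306, -0.0], [0.0, -0.0, -1.0]]
force: [-0.0, 0.0, 0.0]
width: 0.0463
grip_force: 0.0
time: 21.78
ee_pos: [0.5985, 0.0144, 0.076]
eef_rot: [[0.307, -0.952, 0.0], [-0.952, -0.307, 0.0], [-0.0, -0.0, -1.0]]
force: [0.2, 0.6, 0.5]
width: 0.0473
grip_force: 0.0
[0.59852997 0.01435528 0.07596446] [0.16290472 0.55191248 0.45434018] [-0.0171937   0.01963334  0.00181037] 2.7385724910643368
```

Retreat straight up and clear to the right, then look.

```bash
python3 -m creep '[[0,0,-0.03,0,0,0,0.1],[0,0,-0.08,0,0,0,0.1],[0,0,-0.14,0,0,0,0.1],[0,0,-0.2,0,0,0,0.1],[0,0,-0.26,0,0,0,0.1]]'
python3 -m creep '[[0,0,-0.06,0,0,0,0.1],[0,0,-0.11,0,0,0,0.1],[0.06,0,-0.11,0,0,0,0.1],[0.12,0,-0.11,0,0,0,0.1],[0.18,0,-0.11,0,0,0,0.1]]'
python3 -m creep '[[0.06,0,0,0,0,0,0.1],[0.12,0,0,0,0,0,0.1],[0.18,0,0,0,0,0,0.1],[0.18,0,0,0,0,0,0.1]]'
python3 - <<'E'
from h import *; from cell import manip
t=manip.grab_frame('top');s=manip.grab_frame('side')
a=t['pixels'][130:205,180:245,::-1];b=s['pixels'][140:215,230:310,::-1]
o=np.hstack([cv2.resize(i,None,fx=5,fy=5,interpolation=2) for i in(a,b)]);cv2.imwrite('pics/d6.png',o)
print([(round(d['score'],2),np.round(d['at'],3)) for c in('top','side') for d in manip.place_of('toggle',c)])
E
```

```text
time: 22.4
ee_pos: [0.5981, 0.0144, 0.338]
eef_rot: [[0.307, -0.952, 0.0], [-0.952, -0.307, 0.0], [0.0, -0.0, -1.0]]
force: [0.3, -0.3, 0.3]
width: 0.0472
grip_force: 0.0
time: 23.02
ee_pos: [0.654, -0.1584, 0.4462]
eef_rot: [[0.307, -0.952, 0.001], [-0.952, -0.307, 0.0], [0.0, -0.0, -1.0]]
force: [0.1, 0.9, 0.4]
width: 0.0475
grip_force: 0.0
time: 23.52
ee_pos: [0.7088, -0.3333, 0.4421]
eef_rot: [[0.302, -0.953, -0.003], [-0.953, -0.302, 0.001], [-0.002, 0.003, -1.0]]
force: [-0.0, 0.3, 0.2]
width: 0.0471
grip_force: 0.0
[(0.64, array([0.596, 0.017, 0.062])), (0.68, array([0.595, 0.017, 0.067])), (0.66, array([ 0.197, -0.337,  0.036]))]
```

View pics/d6.png

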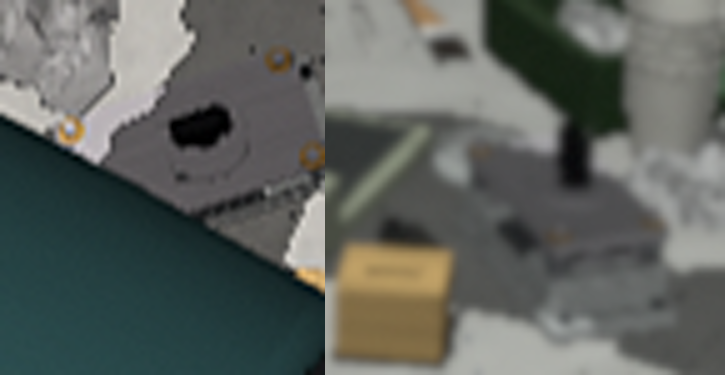

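The picture shows the toggle upright on the clamp plate at about (572,155) in the right half. Its wing lies along the clamp's y, at about (200,127) in the left half, and the block is empty. It stays put with the gripper away, so I'm handing the job in.

```bash
python3 -c "
from cell import manip
print(manip.finish_job())"
```

```text
the job is handed in; nothing more can be done
None
```

The job is handed in at about 24 s: the toggle dropped through the keeper slot, turned a quarter clockwise, rose to its seated height and stayed put on release, with the highest force seen about 16 N, but no verdict came back.

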